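# Seat the splined lock key in the gear hub and hold it in

## Robot

A 6-joint arm with a two-finger parallel gripper is mounted at the origin on the work surface. World frame = base frame: x ahead of the robot, y to its left, z up, the work surface at z = 0. Lengths are in m, angles in rad, forces in N, time in s.
With the tool pointing down it reaches from about 0.35 to 0.775 m from the base axis. Payload 5.5 kg.
Tool frame: the origin (TCP) lies between the finger pads; the fingertips stand 19 mm ahead of it and the grasp point (between the pads) is the TCP; z points along the fingers, y is the line along which they close (so a half turn about z gives the same grasp; the last joint's range is limited). The gripper opens to 85 mm and grips with 20 to 120 N. Pads are 22 mm wide; open, the fingers measure 114 mm over their backs; the gripper's body (76 mm by 85 mm) begins 54 mm behind the grasp point. The pads swing forward as they close: fully open they stand 13 mm farther back than shut.
Start: joints at [1.115, 0.313, 0.046, 1.304, 0, 1.431], TCP at [0.179, 0.547, 0.25] pointing down, gripper open.
Joint ranges: [-2.76, 2.76], [-0.86, 1.69], [-1.03, 1.26], [-2.2, 2.34], [-1.47, 1.5], [-3.14, 3.14]. Speed limits (rad/s): [2.57, 2.57, 3.14, 3.14, 3.14, 3.14].

## Interface

Orientations are given as a unit quaternion [w, x, y, z].
In Python, from workcell import env gives the robot as it stands.
- The arm moves only by the tool carry_out, never from a script. Its argument "increments" is a list that holds one entry, the list of rows, each a list of 6 numbers: the shift along the tool's x, y, z each as a share of 50 cm, from -1 to 1, then the turn, a rotation vector about the tool's x, y, z each as a share of 2 pi rad, from -1 to 1. In form: [[[x, y, z, ax, ay, az], ...]]. A call has 1 to 5 rows; each row is the pose to reach, as a shift and turn from the pose commanded when the call began, along the tool's axes at that moment, turning the shorter way round; what a row does not reach only later rows make up. A row lasts 1/8 s, in which the tool goes at most 62.5 mm and 10.7 degrees, less where a joint would pass 70% of its speed; a pose out of reach is approached as far as the arm can. A call with a number of a shift or a turn outside -1 to 1 is refused whole. A call with a gripper value outside its range is refused whole. "jaw" is the closure, from 0 (fully open) to 1 (shut), set as the call begins (left out, the last holds). The fingers move at their own pace and stop on an object; "squeeze" is the grip in N (left out, the last holds). Time passes only in rows, so rows that repeat a pose let the fingers close. It gives the time, the measured TCP pose, the force, the opening and the grip force at its end, in the units of the state.
- env.get_state(): the state, without advancing time (a new reading comes with each control period).
- env.read_camera(name): name is "scene" or "top"; returns a dict with "frame" (384x512x3 uint8, blue, green, red), "z_map" (384x512 float32, m along the optical axis (not along the pixel's ray), 0 where there is no reading), "intrinsics" (3x3 intrinsics, pixels), "R" (3x3) and "t" (3): a world point X has camera coordinates R X + t. Camera axes: x right, y down, z forward; pixel columns grow to the right and rows downward; lengths in m; the calibration is good to about 2 mm. A picture is of the moment at which its call begins.
- env.hand_in(): hands the job in; it is judged then, once.
Trained networks look in the newest picture that a camera, given by its name, has taken for a name from the list of things; names that differ only in an ending like _2 or _b are one class to them, and where a whole thing is asked for, a point or a joint stands for the part that bears it (a point fixed in the world has none). Each returns a list of dicts, best first, with "score" (0 to 1); they miss things now and then, are a little off and sometimes report something else, mostly with a low value. They report only what shows in the picture. A call takes as long as a camera call.
- env.find_in(camera, name): "position" ([x, y, z] in m, in world coordinates, good to about 4 mm: the middle of the surface that is visible of it).
The state is a dict: "clock": time; "joint_pos": joint angles; "qvel": joint speeds; "tau": joint torques, N m; "tcp_pos": TCP position; "orientation": TCP orientation; "wrist_force": force on the tool from outside, world axes, zero at the start; "ft_torque": the same for the moment, N m; "finger_gap": finger opening in m; "grip_force": force on a finger pad.
Only numpy, scipy, OpenCV 4.12 (cv2) and the standard library are available. Lean on these libraries where they do the work, as an engineer would, in place of code of your own. Each camera call takes 0.05 s, during which the arm holds its last target. There are 200 camera calls.

## Task

Lift the splined lock key (the tool with the flat wing grip) out of its well on the freely spinning tool turntable, and turn it until its cross splines mesh with the cross-shaped bore in the gear unit's hub. Push it fully home against the spring plunger, collar flush on the hub, and finish still gripping it and pressing it down, because the spring lifts it if you let go. Leave the two other tools standing in their wells and do not disturb the jar and the brush on the bench.

Things in the scene. Friction and masses are not known exactly. Their poses are not given: they have to be found in the camera images.
- key: splined lock key, steel, about 220 g, 86 mm tall, upright in a well. Origin: centre of its foot, z up its axis. 0 to 40 mm: cross-shaped shank, splines along x and y, 28 mm tip to tip, 8 mm thick, lower 4 mm rounded; fits the hub at any quarter turn. 40 to 46: collar, 52 mm diameter. 46 to 86: flat wing grip, 44 mm long along x, 14 mm thick along y
- key_collar (a point): centre of the underside of the key's collar, 40 mm above its foot, same axes as the key
- hub_mouth (a point): centre of the bore mouth in the flat top of the round steel hub (68 mm diameter) on the gear unit, 130 mm above the bench. x and y lie along the arms of the cross-shaped bore (slots 10.5 mm wide, 31 mm tip to tip, 41 mm deep), z up. The hub can turn about its vertical axis, is stiff (0.2 N m) and stays at any angle
- gear_unit: grey gear housing fixed to the bench under the hub: foot 190 x 170 mm, body 85 mm high; its round motor (97 mm diameter, top below the hub's) reaches 235 mm from the hub axis along the unit's x, away from the robot. Origin: on the bench under the hub axis
- plunger (a joint): spring plunger (black disc) in the bore, 22 mm below the mouth when free; value = how far it is pressed down (m), 0.018 when the key's collar is flush. It resists with 4 N at first, about 11 N when home, so it lifts an unheld key
- platter (a point): centre of the top face of the turntable's wooden platter (224 mm diameter, 35 mm above the bench), which spins freely about its vertical axis. Three ring-shaped wells on it, 70 mm from the centre, 120 degrees apart, 18 mm high, 40 mm outside and 32 mm inside diameter; the tools stand in them on the platter
- ball_arbor: bystander in the second well: steel arbor with smooth round 26 mm shank and round ball knob, 85 mm tall; origin centre of underside
- punch: bystander in the third well: plain tapered steel punch, 28 mm diameter below, 65 mm tall; origin centre of underside
- jar: bystander: amber glass jar on the bench, 64 mm diameter, 85 mm tall; origin centre of underside
- brush: bystander: paint brush lying on the bench, about 0.2 m long along its x; origin under its middle

How it is judged:
On the way, in this order (a step that is already met when the one before it is completed fails the run):
1. the key is gripped and lifted clear of the turntable, its foot more than 70 mm above the bench (height (world z) of key above 0.07 m and contact force between the fingers and key above 1 N), for 0.1 s.
2. the splines have meshed: the foot of the key is more than 8 mm down the bore, in line with it (z of key in the frame of hub_mouth below -0.008 m and horizontal distance between key and hub_mouth below 0.004 m and angle between key's own z axis and vertical below 0.15 rad), for 0.1 s.
At the end, for the whole second after the job is handed in: The key sits upright (within 0.06 rad) and centred (3 mm) in the hub with its collar flush on the hub face (gap under 2 mm), the spring plunger pressed in more than 15.5 mm, the fingers still gripping the key (more than 3 N), the key at rest (z of key_collar in the frame of hub_mouth below 0.002 m and horizontal distance between key_collar and hub_mouth below 0.003 m and angle between key's own z axis and vertical below 0.06 rad and value of joint plunger above 0.0155 m and contact force between the fingers and key above 3 N and linear speed of key below 0.02 m/s); the arm keeps its last pose, push and grip.
It fails at once if another tool is tipped or taken out of its well (angle between any of ball_arbor, punch's own z axis and vertical above 0.35 rad or height (world z) of any of ball_arbor, punch above 0.05 m or height (world z) of any of ball_arbor, punch below 0.025 m).
It fails at once if the jar or the brush is moved by more than 30 mm or the jar tipped (distance of any of jar, brush from where it was at the start of the episode above 0.03 m or angle between jar's own z axis and vertical above 0.35 rad).
It also fails if it takes over 42 s, if anything falls off the work surface, if the arm or the gripper's body presses on something with over 40 N, if the wrist force passes 120 N, or if a joint passes its speed limit or range.

## Working session

There is one attempt and no reset: what is moved stays moved. The work goes in short steps, Python scripts to look and compute and a tool call to move; the robot and the scene stay as the last step left them, time stands still between calls to the robot, and variables do not carry over. Pictures are saved under pics/ and viewed, at most 10 in all, crops included, and the job is handed in when it is done.

Besides the shell and the picture viewer there is one more tool, called after "Call:" as name(argument=value, ...), one argument or row to a line, values as JSON. carry_out: Moves the arm, as the interface text tells. Its arguments: {"type":"object","properties":{"increments":{"type":"array","items":{"type":"array","items":{"type":"array","items":{"type":"number","minimum":-1,"maximum":1}}}},"jaw":{"type":"number"},"squeeze":{"type":"number"}},"required":["increments"]}

```bash
mkdir -p pics; ls; python3 - <<'E'
from workcell import env
import cv2,numpy as np
s=env.get_state();print({k:np.round(v,4).tolist() for k,v in s.items()})
for c in("scene","top"):
    d=env.read_camera(c);cv2.imwrite(f"pics/{c}0.png",d["frame"]);np.savez(f"{c}0.npz",**d)
    for n in("key","hub_mouth","gear_unit","platter","ball_arbor","punch","jar","brush"):
        print(c,n,[(np.round(r["position"],3).tolist(),round(r["score"],2)) for r in env.find_in(c,n)[:2]])
E
```

```text
pics
{'clock': 0.0, 'joint_pos': [1.1154, 0.314, 0.045, 1.3036, -0.0, 1.4312], 'qvel': [-0.0006, 0.002, 0.0003, 0.0005, -0.0019, 0.0015], 'tau': [0.0005, -48.063, 29.8534, 0.0194, 0.0, -0.0], 'tcp_pos': [0.1784, 0.5461, 0.2494], 'orientation': [-0.0003, 0.1572, 0.9876, -0.0009], 'wrist_force': [-0.3815, 0.2308, -0.1461], 'ft_torque': [0.0113, 0.0151, -0.0059], 'grip_force': 0.0, 'finger_gap': 0.0853}
scene key [([0.606, -0.112, 0.081], 0.84)]
scene hub_mouth [([0.527, 0.266, 0.128], 0.94)]
scene gear_unit [([0.589, 0.252, 0.086], 0.86)]
scene platter [([0.545, -0.137, 0.033], 0.89)]
scene ball_arbor [([0.486, -0.102, 0.102], 0.69), ([0.588, 0.254, 0.089], 0.54)]
scene punch [([0.538, -0.21, 0.073], 0.68)]
scene jar [([0.586, -0.473, 0.06], 0.94)]
scene brush [([0.608, -0.11, 0.079], 0.62), ([0.558, 0.482, 0.015], 0.56)]
top key [([0.593, -0.114, 0.086], 0.66)]
top hub_mouth [([0.518, 0.267, 0.126], 0.92), ([0.594, -0.11, 0.081], 0.64)]
top gear_unit [([0.546, 0.235, 0.083], 0.74)]
top platter [([0.53, -0.146, 0.036], 0.78)]
top ball_arbor []
top punch [([0.522, -0.212, 0.084], 0.43), ([0.57, -0.481, 0.081], 0.18)]
top jar [([0.568, -0.482, 0.085], 0.91)]
top brush [([0.55, 0.478, 0.019], 0.91)]
```

View pics/scene0.png

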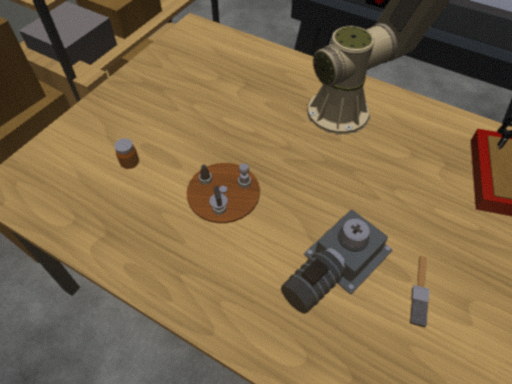

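View pics/top0.png

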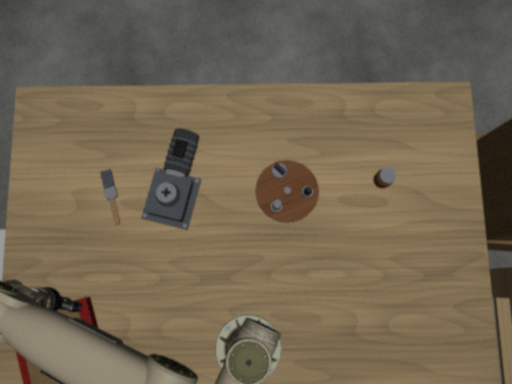

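```bash
cat > h.py <<'E'
import numpy as np,cv2
def world(d):
    z=d["z_map"];h,w=z.shape;u,v=np.meshgrid(np.arange(w),np.arange(h));K=d["intrinsics"]
    c=np.stack([(u-K[0,2])*z/K[0,0],(v-K[1,2])*z/K[1,1],z],-1)
    return (c-d["t"])@d["R"]
def proj(d,X):
    c=np.asarray(X)@d["R"].T+d["t"];p=c@d["intrinsics"].T;return p[...,:2]/p[...,2:]
E
python3 - <<'E'
from h import *
for c in("scene","top"):
    d=np.load(c+"0.npz");W=world(d);ok=d["z_map"]>0
    print(c,"cam at",(-d["R"].T@d["t"]).round(3),d["intrinsics"][0,0], "axis",d["R"][2].round(2))
    def box(x0,x1,y0,y1,z0,z1):
        m=ok&(W[...,0]>x0)&(W[...,0]<x1)&(W[...,1]>y0)&(W[...,1]<y1)&(W[...,2]>z0)&(W[...,2]<z1);return m
    for n,b in dict(hub=(.42,.62,.17,.36,.120,.14),wing=(.54,.67,-.17,-.05,.113,.13),wing2=(.54,.67,-.17,-.05,.09,.13),platter=(.4,.7,-.3,.02,.028,.042),bench=(.3,.7,-.4,-.3,-.02,.02)).items():
        m=box(*b);P=W[m]
        if len(P)<5: print(n,len(P));continue
        r=cv2.minAreaRect(P[:,:2].astype(np.float32)); ci=cv2.minEnclosingCircle(P[:,:2].astype(np.float32))
        print(n,len(P),"med",np.median(P,0).round(4),"rect",np.round(r[0],4),np.round(r[1],4),round(r[2],1),"circ",np.round(ci[0],4),round(ci[1],4))
E
```

```text
scene cam at [1.15  0.339 1.077] 426.79432930160044 axis [-0.51 -0.3  -0.81]
hub 442 med [0.5228 0.2654 0.1285] rect [0.5192 0.265 ] [0.0672 0.0651] 22.7 circ [0.5195 0.2655] 0.0345
wing 72 med [ 0.6016 -0.1142  0.1193] rect [ 0.5995 -0.1166] [0.0449 0.0136] 44.8 circ [ 0.6013 -0.1183] 0.0228
wing2 101 med [ 0.6073 -0.1103  0.1179] rect [ 0.6003 -0.1159] [0.047  0.0139] 45.3 circ [ 0.5987 -0.1143] 0.0237
platter 2753 med [ 0.5447 -0.1432  0.0341] rect [ 0.5372 -0.1449] [0.2242 0.2206] 37.3 circ [ 0.536 -0.145] 0.114
bench 2844 med [ 0.5222 -0.3494 -0.0011] rect [ 0.5002 -0.35  ] [0.1    0.3995] 90.0 circ [ 0.5008 -0.3519] 0.2046
top cam at [0.218 0.002 1.765] 499.92801542337077 axis [ 0.18 -0.01 -0.98]
hub 282 med [0.5161 0.2646 0.1299] rect [0.518  0.2655] [0.0667 0.0654] 44.8 circ [0.5172 0.2652] 0.0342
wing 52 med [ 0.5962 -0.1165  0.1213] rect [ 0.5969 -0.1168] [0.0425 0.0154] 46.0 circ [ 0.5984 -0.1183] 0.0216
wing2 73 med [ 0.5956 -0.1152  0.1193] rect [ 0.5976 -0.1156] [0.0449 0.0175] 51.4 circ [ 0.5962 -0.1144] 0.0234
platter 2411 med [ 0.53   -0.1509  0.0352] rect [ 0.5333 -0.1453] [0.2227 0.22  ] 88.4 circ [ 0.5339 -0.1449] 0.1124
bench 3072 med [ 4.941e-01 -3.501e-01  4.000e-04] rect [ 0.5004 -0.3499] [0.0998 0.3991] 90.0 circ [ 0.4999 -0.3502] 0.205
```

```bash
python3 - <<'E'
from h import *
ims=[]
for c,wc,hc in(("scene",(.5995,-.1166),(.5192,.265)),("top",(.597,-.1168),(.5178,.2655))):
    d=np.load(c+"0.npz");W=world(d)
    P=W[(W[...,2]>.113)&(W[...,2]<.13)&(abs(W[...,0]-.6)<.05)&(abs(W[...,1]+.115)<.05)][:,:2]
    w,v=np.linalg.eigh(np.cov(P.T));print(c,"wing axis",np.degrees(np.arctan2(v[1,1],v[0,1]))%180,np.sqrt(w*12))
    n=300;g=np.linspace(-.04,.04,n);X,Y=np.meshgrid(g,g)   # cols x, rows y
    for (cx,cy),z in((hc,.130),(wc,.121)):
        p=proj(d,np.stack([X+cx,Y+cy,np.full_like(X,z)],-1)).astype(np.float32)
        im=cv2.remap(d["frame"],p[...,0],p[...,1],cv2.INTER_CUBIC);ims.append(cv2.flip(im,0))
        if z==.130:
            gr=cv2.cvtColor(im,6).astype(float);r=np.hypot(X,Y);m=r<.019
            s=np.median(gr[(r<.028)&(r>.02)]);dk=np.clip(s-gr,0,None)*m
            cen=(dk*X).sum()/dk.sum(),(dk*Y).sum()/dk.sum()
            for _ in range(3):
                th=np.arctan2(Y-cen[1],X-cen[0]);rr=np.hypot(Y-cen[1],X-cen[0])
                wt=np.clip(s-gr,0,None)*((rr>.006)&(rr<.017))
                f=(wt*np.exp(4j*th)).sum()/wt.sum()
            print("cross",np.degrees(np.angle(f))/4,abs(f),"dark centre",np.add(cen,(cx,cy)),s,gr.min())
            # lidar: template fit of a cross blurred
            best=[]
            for a in range(-45,45,1):
                for ox in np.arange(-.004,.0041,.001):
                    for oy in np.arange(-.004,.0041,.001):
                        ca,sa=np.cos(np.radians(a)),np.sin(np.radians(a));x=(X-ox)*ca+(Y-oy)*sa;y=-(X-ox)*sa+(Y-oy)*ca
                        t=((abs(x)<.0155)&(abs(y)<.00525))|((abs(y)<.0155)&(abs(x)<.00525));t=cv2.GaussianBlur(t.astype(float),(0,0),4)
                        k=(r<.026);best.append((np.corrcoef(t[k],-gr[k])[0,1],a,cx+ox,cy+oy))
            print(sorted(best)[-3:])
cv2.imwrite("pics/rect.png",np.vstack([np.hstack(ims[:2]),np.hstack(ims[2:])]))
E
```

```text
scene wing axis 44.72882995261469 [0.01426447 0.04770569]
cross -3.673857571113531 0.30102201146964314 dark centre [0.51885957 0.26575287] 127.0 36.0
[(np.float64(0.9659895158394852), -5, np.float64(0.5182), np.float64(0.266)), (np.float64(0.9660206512438245), -3, np.float64(0.5182), np.float64(0.266)), (np.float64(0.9665415829372747), -4, np.float64(0.5182), np.float64(0.266))]
top wing axis 43.60135832835081 [0.0154763  0.04301758]
cross -4.811768797124498 0.23774049141410677 dark centre [0.51604861 0.2644514 ] 112.0 31.0
[(np.float64(0.951356172305701), -6, np.float64(0.5158), np.float64(0.2645)), (np.float64(0.9518841658026065), -4, np.float64(0.5158), np.float64(0.2645)), (np.float64(0.9518959976683957), -5, np.float64(0.5158), np.float64(0.2645))]
```

View pics/rect.png

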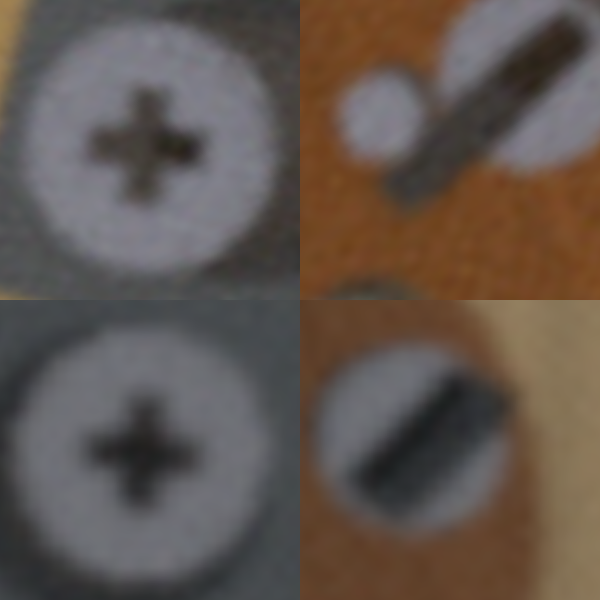

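```bash
cat >> h.py <<'E'
from scipy.spatial.transform import Rotation as Ro
def plan(env,p,yaw):
    s=env.get_state();q=np.array(s["orientation"]);R=Ro.from_quat(q[[1,2,3,0]])
    a=np.radians(yaw);x=np.array([np.cos(a),np.sin(a),0]);z=np.array([0,0,-1.]);T=Ro.from_matrix(np.stack([x,np.cross(z,x),z],1))
    sh=R.inv().apply(np.array(p)-s["tcp_pos"])/.5;rv=(R.inv()*T).as_rotvec()/(2*np.pi)
    xa=R.as_matrix()[:,0]
    print("row",np.concatenate([sh,rv]).round(4).tolist(),"now",np.round(s["tcp_pos"],4),"yaw",round(np.degrees(np.arctan2(xa[1],xa[0])),2),"z",R.as_matrix()[:,2].round(4),"F",np.round(s["wrist_force"],1),"grip",s["grip_force"],s["finger_gap"],"t",s["clock"])
E
python3 -c "
from h import *
from workcell import env
plan(env,(.38,.235,.25),193.0)
plan(env,(.598,-.1165,.20),224.5)"
```

```text
row [-0.5764, -0.4673, 0.0006, 0.0, 0.0, -0.0864] now [0.1786 0.5466 0.2503] yaw 161.91 z [ 1.e-04  1.e-04 -1.e+00] F [ 0.2 -0.7 -0.1] grip 0.0 0.08538979477293272 t 0.9
row [-1.2092, -1.0001, 0.1006, 0.0, 0.0, -0.1739] now [0.1786 0.5466 0.2503] yaw 161.91 z [ 1.e-04  1.e-04 -1.e+00] F [ 0.2 -0.7 -0.1] grip 0.0 0.08538979477293272 t 0.9
```

Call:
carry_out(
  increments=[
    [[-0.4,-0.33,0,0,0,-0.06],[-0.5,-0.4,0,0,0,-0.08],[-0.576,-0.467,0,0,0,-0.0864],[-0.576,-0.467,0,0,0,-0.0864],[-0.576,-0.467,0,0,0,-0.0864]],
  ],
  jaw=0,
)

```text
clock: 1.52
tcp_pos: [0.3414, 0.295, 0.2507]
orientation: [0.001, -0.114, 0.994, 0.0]
wrist_force: [0.6, -0.1, -0.9]
finger_gap: 0.0854
grip_force: 0.0
```

```bash
python3 -c "
from h import *
from workcell import env
plan(env,(.598,-.1165,.20),224.5)"
```

```text
row [-0.3138, -0.9178, 0.1014, 0.0, 0.0002, -0.0873] now [0.3414 0.295  0.2507] yaw -166.94 z [ 1.1e-03  6.0e-04 -1.0e+00] F [ 0.6 -0.1 -0.9] grip 0.0 0.08542363421263867 t 1.525
```

Call:
carry_out(
  increments=[
    [[-0.313,-0.917,0,0,0,-0.087],[-0.313,-0.917,0,0,0,-0.087],[-0.313,-0.917,0,0,0,-0.087],[-0.313,-0.917,0,0,0,-0.087],[-0.313,-0.917,0,0,0,-0.087]],
  ],
)

```text
clock: 2.15
tcp_pos: [0.4918, 0.0546, 0.2507]
orientation: [0.001, -0.378, 0.926, -0.0]
wrist_force: [0.4, 0.6, -0.4]
finger_gap: 0.0855
grip_force: 0.0
```

```bash
python3 -c "
from h import *
from workcell import env
plan(env,(.598,-.1165,.20),224.5)"
```

```text
row [0.0876, -0.393, 0.1015, -0.0001, 0.0002, -0.0004] now [0.4918 0.0546 0.2507] yaw -135.63 z [ 1.1e-03  3.0e-04 -1.0e+00] F [ 0.4  0.6 -0.4] grip 0.0 0.08548734427005972 t 2.15
```

Call:
carry_out(
  increments=[
    [[0.0876,-0.393,0.05,0,0,0],[0.0876,-0.393,0.1,0,0,0],[0.0876,-0.393,0.1,0,0,0],[0.0876,-0.393,0.1,0,0,0],[0.0876,-0.393,0.1,0,0,0]],
  ],
)

```text
clock: 2.78
tcp_pos: [0.5968, -0.1157, 0.1993]
orientation: [-0.001, -0.376, 0.926, 0.001]
wrist_force: [-1.1, 0.1, -0.0]
finger_gap: 0.0856
grip_force: 0.0
```

```bash
python3 - <<'E'
from h import *
from workcell import env
plan(env,(.598,-.1165,.103),224.5)
d=env.read_camera("scene");cv2.imwrite("pics/s1.png",cv2.resize(d["frame"][120:250,150:320],None,fx=4,fy=4))
W=world(d);P=W[(W[...,2]>.113)&(W[...,2]<.13)&(abs(W[...,0]-.6)<.03)&(abs(W[...,1]+.115)<.03)]
print(len(P),np.median(P,0) if len(P) else 0)
E
```

```text
row [-0.0008, -0.0032, 0.1927, 0.0003, -0.0001, -0.0008] now [ 0.5968 -0.1157  0.1993] yaw -135.78 z [-1.7e-03  9.0e-04 -1.0e+00] F [-1.1  0.1 -0. ] grip 0.0 0.0856293766587898 t 2.775
70 [ 0.60126231 -0.11468683  0.11967292]
```

View pics/s1.png

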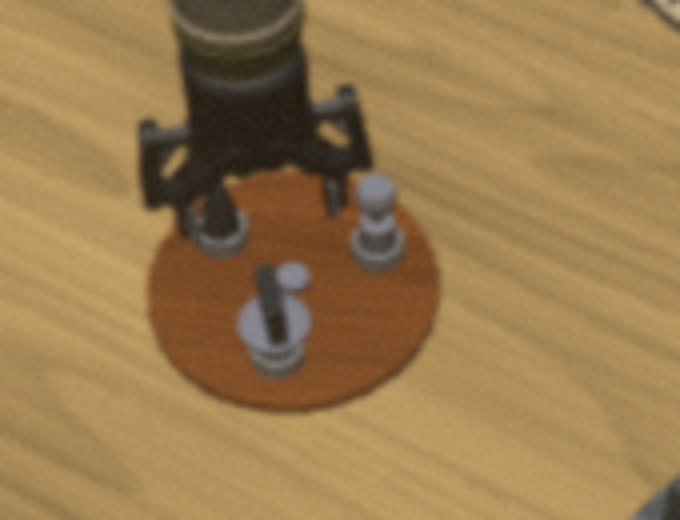

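The crop shows the open gripper above the key, with the wing at crop (272,305) lying between the fingertips once perspective is allowed for. The arbor (377,220) and punch (220,225) are clear. Next I descend.

Call:
carry_out(
  increments=[
    [[-0.001,-0.003,0.1,0,0,0],[-0.001,-0.003,0.16,0,0,0],[-0.001,-0.003,0.192,0,0,0],[-0.001,-0.003,0.192,0,0,0]],
  ],
)

```text
clock: 3.32
tcp_pos: [0.5976, -0.1143, 0.1043]
orientation: [-0.0, -0.378, 0.926, 0.0]
wrist_force: [0.1, -0.6, -0.2]
finger_gap: 0.0853
grip_force: 0.0
```

Call:
carry_out(
  increments=[
    [[0,0,0,0,0,0],[0,0,0,0,0,0],[0,0,0,0,0,0],[0,0,0,0,0,0],[0,0,0,0,0,0]],
  ],
  jaw=0.6,
  squeeze=20,
)

```text
clock: 3.95
tcp_pos: [0.5983, -0.1156, 0.1044]
orientation: [0.0, -0.377, 0.926, 0.0]
wrist_force: [-0.2, -0.0, -1.2]
finger_gap: 0.0342
grip_force: 0.0
```

```bash
python3 - <<'E'
from h import *
from workcell import env
plan(env,(.598,-.1165,.103),224.5)
E
```

```text
row [0.0017, -0.0008, 0.0028, -0.0, 0.0, -0.0005] now [ 0.5983 -0.1156  0.1044] yaw -135.68 z [ 1.e-04  1.e-04 -1.e+00] F [-0.2 -0.  -1.2] grip 0.0 0.034189809436508234 t 3.95
```

Call:
carry_out(
  increments=[
    [[0,0,0,0,0,0],[0,0,0,0,0,0],[0,0,0,0,0,0],[0,0,0,0,0,0],[0,0,0,0,0,0]],
  ],
  jaw=1,
  squeeze=30,
)

```text
clock: 4.58
tcp_pos: [0.5983, -0.1156, 0.1044]
orientation: [0.0, -0.377, 0.926, 0.0]
wrist_force: [0.0, -0.6, 0.8]
finger_gap: 0.0134
grip_force: 32.2
```

Call:
carry_out(
  increments=[
    [[0,0,0,0,0,0],[0,0,0,0,0,0],[0,0,0,0,0,0]],
  ],
  squeeze=90,
)

```text
clock: 4.95
tcp_pos: [0.5984, -0.1156, 0.1044]
orientation: [0.0, -0.377, 0.926, -0.0]
wrist_force: [-0.9, 0.2, 1.8]
finger_gap: 0.0132
grip_force: 87.5
```

```bash
python3 - <<'E'
from h import *
from workcell import env
plan(env,(.598,-.1165,.24),224.5)
E
```

```text
row [0.0017, -0.0008, -0.2711, -0.0, 0.0, -0.0005] now [ 0.5984 -0.1156  0.1044] yaw -135.67 z [ 2.e-04 -0.e+00 -1.e+00] F [-0.9  0.2  1.8] grip 87.51925349235535 0.01320844842169952 t 4.95
```

Gripped. Next I lift straight up.

Call:
carry_out(
  increments=[
    [[0,0,-0.05,0,0,0],[0,0,-0.15,0,0,0],[0,0,-0.272,0,0,0],[0,0,-0.272,0,0,0],[0,0,-0.272,0,0,0]],
  ],
)

```text
clock: 5.58
tcp_pos: [0.598, -0.1154, 0.2394]
orientation: [-0.0, -0.377, 0.926, 0.0]
wrist_force: [-0.4, 0.6, -2.3]
finger_gap: 0.0132
grip_force: 88.4
```

```bash
python3 - <<'E'
from h import *
from workcell import env
plan(env,(.5175,.2655,.24),176)
d=env.read_camera("scene");np.savez("s2.npz",**d);cv2.imwrite("pics/s2.png",cv2.resize(d["frame"][60:250,150:320],None,fx=3,fy=3))
E
```

```text
row [-0.4173, 0.6574, -0.0006, 0.0001, -0.0001, 0.1343] now [ 0.598  -0.1154  0.2394] yaw -135.67 z [-9.e-04  5.e-04 -1.e+00] F [-0.4  0.6 -2.3] grip 88.42711687088013 0.01318240196566304 t 5.575
```

View pics/s2.png

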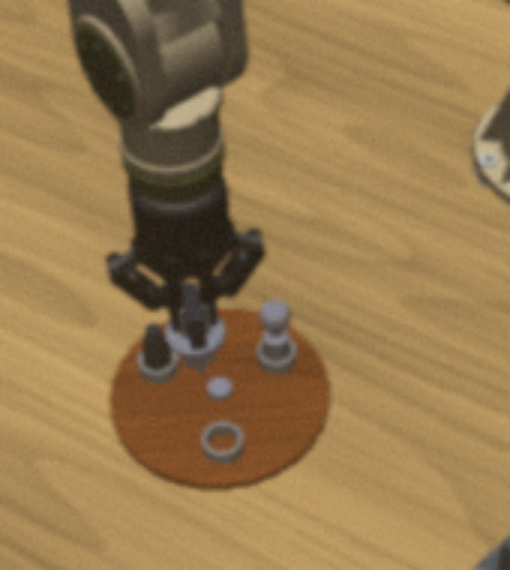

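Call:
carry_out(
  increments=[
    [[-0.4173,0.6574,0,0,0,0.1343],[-0.4173,0.6574,0,0,0,0.1343],[-0.4173,0.6574,0,0,0,0.1343],[-0.4173,0.6574,0,0,0,0.1343],[-0.4173,0.6574,0,0,0,0.1343]],
  ],
)

```text
clock: 6.25
tcp_pos: [0.535, 0.179, 0.2379]
orientation: [-0.002, 0.038, 0.999, -0.0]
wrist_force: [0.5, 0.6, -2.3]
finger_gap: 0.0129
grip_force: 88.5
```

```bash
python3 - <<'E'
from h import *
from workcell import env
plan(env,(.5175,.2655,.24),176)
E
```

```text
row [0.048, 0.1699, -0.0042, -0.0002, -0.0006, -0.0009] now [0.535  0.179  0.2379] yaw 175.67 z [-4.e-03 -7.e-04 -1.e+00] F [ 0.5  0.6 -2.3] grip 88.53720903396606 0.012928345232483603 t 6.25
```

Call:
carry_out(
  increments=[
    [[0.048,0.17,0,0,0,-0.001],[0.048,0.17,0,0,0,-0.001],[0.048,0.17,0,0,0,-0.001],[0.048,0.17,0,0,0,-0.001]],
  ],
)

```text
clock: 6.75
tcp_pos: [0.5181, 0.2635, 0.2387]
orientation: [-0.001, 0.032, 0.999, -0.001]
wrist_force: [1.0, -0.2, -2.4]
finger_gap: 0.0128
grip_force: 88.7
```

```bash
python3 - <<'E'
from h import *
from workcell import env
plan(env,(.5175,.2655,.24),176)
for c in("scene","top"):
    d=env.read_camera(c);np.savez(c+"3.npz",**d);W=world(d);f=d["frame"]
    if c=="scene":
        p=proj(d,[.518,.265,.18]).astype(int);print(p);cv2.imwrite("pics/s3.png",cv2.resize(f[p[1]-50:p[1]+50,p[0]-60:p[0]+60],None,fx=6,fy=6,interpolation=2))
    for n,z0,z1 in(("collar",.205,.225),("shank",.17,.205),("hub",.12,.138)):
        m=(W[...,2]>z0)&(W[...,2]<z1)&(abs(W[...,0]-.518)<.045)&(abs(W[...,1]-.265)<.045);P=W[m]
        print(c,n,len(P),np.median(P,0).round(4) if len(P) else "",P.min(0).round(4) if len(P) else "",P.max(0).round(4) if len(P) else "")
E
```

```text
row [0.0014, 0.004, -0.0026, -0.0002, -0.0004, 0.0009] now [0.5181 0.2635 0.2387] yaw 176.34 z [-0.0027 -0.0014 -1.    ] F [ 1.  -0.2 -2.4] grip 88.67194890975952 0.012809010033329267 t 6.75
[359 218]
scene collar 149 [0.5315 0.268  0.2143] [0.5054 0.2378 0.2083] [0.5459 0.2881 0.2249]
scene shank 30 [0.529  0.2637 0.1786] [0.5205 0.2491 0.1705] [0.5342 0.2765 0.191 ]
scene hub 419 [0.5259 0.2675 0.1284] [0.4891 0.2322 0.1201] [0.5556 0.2985 0.1348]
top collar 12 [0.5074 0.243  0.2152] [0.5009 0.2376 0.2101] [0.5129 0.2464 0.2202]
top shank 0   
top hub 68 [0.5114 0.2418 0.1293] [0.4896 0.2303 0.1211] [0.5323 0.2542 0.1373]
```

View pics/s3.png

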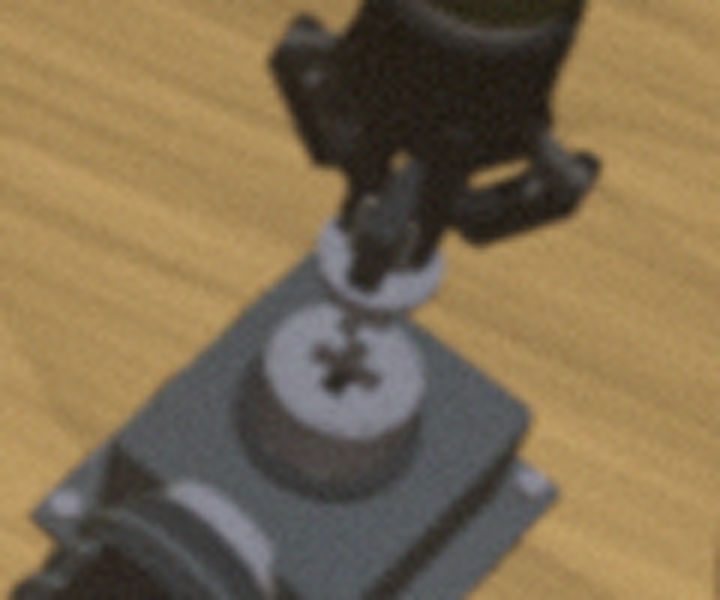

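The picture shows the key hanging above the hub, with the collar at crop (380,270), the hub face at (345,370), and the cross bore open and clear below it. Next I measure the collar centre against the hub centre with the same fit in the same camera.

```bash
python3 - <<'E'
from h import *
from scipy.optimize import least_squares
def fit(d,z,r,c):
    # gray image rectified at plane z; edge-fit: contrast of disc rim over the visible angles
    W=world(d);out=[]
    m=(abs(W[...,2]-z)<.0035)&(np.hypot(W[...,0]-c[0],W[...,1]-c[1])<r+.012);P=W[m][:,:2]
    c=np.array(c,float)
    for _ in range(6):
        q=P-c;th=np.degrees(np.arctan2(q[:,1],q[:,0]));rr=np.hypot(*q.T);B=[]
        for a in range(-110,110,10):
            k=(th>=a)&(th<a+10)
            if k.sum()>0:
                i=np.argmax(np.where(k,rr,-1));
                if rr[i]>r*.75:B.append(P[i])
        B=np.array(B);s=least_squares(lambda x:np.hypot(*(B-x[:2]).T)-r-x[2],[*c,0],loss="soft_l1",f_scale=.001);c=s.x[:2]
    return s.x.round(4),len(B),np.abs(s.fun).mean().round(5)
d0=np.load("scene0.npz");d=np.load("scene3.npz")
print("hub0",fit(d0,.1285,.034,(.518,.265)),"hub3",fit(d,.1285,.034,(.518,.265)))
for z in(.213,.2145,.216):print("collar",fit(d,z,.026,(.518,.264)))
t=np.load("top0.npz");print("hub top",fit(t,.130,.034,(.518,.265)))
# key before grasp collar
print("collar0",fit(d0,.080,.026,(.598,-.116)),"top",fit(t,.081,.026,(.598,-.116)))
# rectified grey view at collar plane & cross at hub plane in the new picture
E
```

```text
hub0 (array([ 0.5197,  0.2653, -0.001 ]), 22, np.float64(0.00055)) hub3 (array([ 0.5205,  0.2651, -0.0011]), 22, np.float64(0.00077))
collar (array([ 0.5194,  0.263 , -0.001 ]), 21, np.float64(0.00043))
collar (array([ 0.5196,  0.2628, -0.0012]), 21, np.float64(0.00065))
collar (array([ 0.52  ,  0.2628, -0.0017]), 21, np.float64(0.00073))
hub top (array([ 0.5176,  0.2652, -0.0019]), 21, np.float64(0.00098))
collar0 (array([ 0.6014, -0.1156, -0.002 ]), 21, np.float64(0.00131)) top (array([ 0.5966, -0.1166, -0.002 ]), 17, np.float64(0.00108))
```

```bash
python3 - <<'E'
from h import *
from workcell import env
plan(env,(.5186,.2658,.206),175.9)
E
```

```text
row [0.0005, 0.0058, 0.067, -0.0001, -0.0002, 0.001] now [0.5187 0.2629 0.2395] yaw 176.25 z [-1.5e-03 -7.0e-04 -1.0e+00] F [ 0.3 -1.1 -1.6] grip 88.67238521575928 0.012801326519753272 t 6.85
```

Call:
carry_out(
  increments=[
    [[0,0.0055,0.03,0,0,0.001],[0,0.0055,0.06,0,0,0.001],[0,0.0055,0.067,0,0,0.001],[0,0.0055,0.067,0,0,0.001],[0,0.0055,0.067,0,0,0.001]],
  ],
)

```text
clock: 7.48
tcp_pos: [0.5192, 0.267, 0.2073]
orientation: [0.0, 0.035, 0.999, 0.0]
wrist_force: [0.9, -0.9, -1.8]
finger_gap: 0.013
grip_force: 88.6
```

```bash
python3 - <<'E'
from h import *
from workcell import env
d=env.read_camera("scene")
plan(env,(.5186,.2658,.194),175.9)
p=proj(d,[.518,.265,.15]).astype(int);print(p);cv2.imwrite("pics/s4.png",cv2.resize(d["frame"][p[1]-35:p[1]+35,p[0]-45:p[0]+45],None,fx=8,fy=8,interpolation=2))
E
```

```text
row [0.001, -0.0025, 0.0268, 0.0001, 0.0001, 0.0002] now [0.5192 0.267  0.2074] yaw 175.98 z [ 9.e-04  4.e-04 -1.e+00] F [-0.3  0.9 -1.9] grip 88.6324417591095 0.013021482027513114 t 7.525
[357 224]
```

View pics/s4.png

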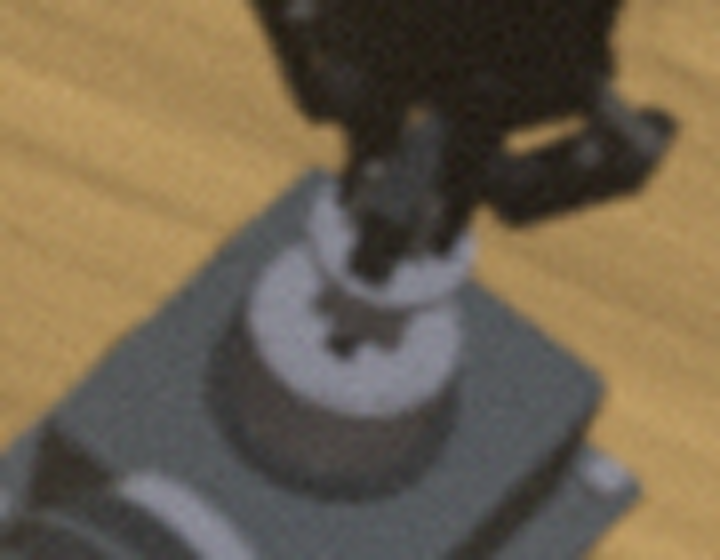

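The shank sits just above the bore (crop 365,320), with the splines in line with the slots. I descend gently and check the force.

Call:
carry_out(
  increments=[
    [[0.001,-0.002,0.01,0,0,0],[0.001,-0.002,0.018,0,0,0],[0.001,-0.002,0.024,0,0,0],[0.001,-0.002,0.024,0,0,0]],
  ],
)

```text
clock: 8.02
tcp_pos: [0.5181, 0.2658, 0.1945]
orientation: [-0.0, 0.035, 0.999, -0.0]
wrist_force: [0.1, 0.2, -2.1]
finger_gap: 0.0129
grip_force: 88.6
```

```bash
python3 - <<'E'
from h import *
from workcell import env
plan(env,(.5186,.2658,.184),175.9)
E
```

```text
row [-0.001, 0.0, 0.0209, -0.0, -0.0001, 0.0002] now [0.5181 0.2658 0.1945] yaw 175.98 z [-7.e-04 -2.e-04 -1.e+00] F [ 0.1  0.2 -2.1] grip 88.64206552505493 0.012906641960108406 t 8.025
```

Call:
carry_out(
  increments=[
    [[0,0,0.008,0,0,0],[0,0,0.016,0,0,0],[0,0,0.024,0,0,0],[0,0,0.028,0,0,0],[0,0,0.028,0,0,0]],
  ],
)

```text
clock: 8.65
tcp_pos: [0.5182, 0.2659, 0.1806]
orientation: [-0.0, 0.035, 0.999, -0.0]
wrist_force: [-0.3, -0.9, -1.9]
finger_gap: 0.013
grip_force: 88.6
```

```bash
python3 - <<'E'
from h import *
from workcell import env
plan(env,(.5181,.2658,.160),175.9)
E
```

```text
row [0.0002, -0.0002, 0.0413, -0.0, -0.0001, 0.0002] now [0.5182 0.2659 0.1806] yaw 175.98 z [-4.e-04 -1.e-04 -1.e+00] F [-0.3 -0.9 -1.9] grip 88.64363193511963 0.012971827814511292 t 8.65
```

Meshed with no contact force. Next I press against the plunger.

Call:
carry_out(
  increments=[
    [[0,0,0.01,0,0,0],[0,0,0.018,0,0,0],[0,0,0.026,0,0,0],[0,0,0.034,0,0,0],[0,0,0.034,0,0,0]],
  ],
  squeeze=110,
)

```text
clock: 9.28
tcp_pos: [0.5188, 0.2661, 0.1645]
orientation: [0.001, 0.035, 0.999, 0.0]
wrist_force: [-1.1, 0.4, 7.1]
finger_gap: 0.0131
grip_force: 109.2
```

```bash
python3 - <<'E'
from h import *
from workcell import env
plan(env,(.5181,.2658,.158),175.9)
E
```

```text
row [0.0014, -0.0007, 0.013, 0.0001, 0.0002, 0.0002] now [0.5188 0.2661 0.1645] yaw 175.98 z [ 1.6e-03  6.0e-04 -1.0e+00] F [-1.1  0.4  7.1] grip 109.15287852287292 0.013054551568773476 t 9.275
```

Call:
carry_out(
  increments=[
    [[0,0,0.004,0,0,0],[0,0,0.008,0,0,0],[0,0,0.01,0,0,0],[0,0,0.01,0,0,0]],
  ],
)

```text
clock: 9.78
tcp_pos: [0.5189, 0.2661, 0.1601]
orientation: [0.001, 0.035, 0.999, 0.0]
wrist_force: [-1.4, -0.8, 7.5]
finger_gap: 0.0126
grip_force: 109.4
```

Call:
carry_out(
  increments=[
    [[0,0,0.002,0,0,0],[0,0,0.002,0,0,0],[0,0,0.002,0,0,0]],
  ],
)

```text
clock: 10.15
tcp_pos: [0.5188, 0.2661, 0.1595]
orientation: [0.001, 0.035, 0.999, 0.0]
wrist_force: [-1.3, -1.1, 10.7]
finger_gap: 0.0124
grip_force: 110.0
```

Call:
carry_out(
  increments=[
    [[0,0,0.002,0,0,0],[0,0,0.002,0,0,0],[0,0,0.002,0,0,0]],
  ],
)

```text
clock: 10.52
tcp_pos: [0.5189, 0.2661, 0.1595]
orientation: [0.002, 0.035, 0.999, 0.001]
wrist_force: [-3.1, -2.5, 15.7]
finger_gap: 0.0126
grip_force: 110.9
```

Call:
carry_out(
  increments=[
    [[0,0,0.002,0,0,0],[0,0,0.002,0,0,0],[0,0,0.002,0,0,0]],
  ],
)

```text
clock: 10.9
tcp_pos: [0.5189, 0.2661, 0.1595]
orientation: [0.002, 0.035, 0.999, 0.001]
wrist_force: [-6.2, -3.4, 20.8]
finger_gap: 0.0127
grip_force: 111.8
```

The TCP has stopped while the force keeps rising, so the collar appears seated. I check with a picture.

```bash
python3 - <<'E'
from h import *
from workcell import env
d=env.read_camera("scene")
W=world(d);m=(W[...,2]>.125)&(W[...,2]<.142)&(np.hypot(W[...,0]-.5195,W[...,1]-.265)<.04);P=W[m];r=np.hypot(P[:,0]-.5198,P[:,1]-.2652)
f=P[:,0]>.52
print("collar top",np.median(P[(r<.023)&f,2]),"hub rim",np.median(P[(r>.028)&(r<.033)&f,2]))
plan(env,(.5188,.2661,.1595),175.9)
p=proj(d,[.518,.265,.14]).astype(int);cv2.imwrite("pics/s5.png",cv2.resize(d["frame"][p[1]-35:p[1]+35,p[0]-45:p[0]+45],None,fx=8,fy=8,interpolation=2))
E
```

```text
collar top 0.13460065137578966 hub rim 0.12826547493440055
row [0.0002, 0.0, 0.0, 0.0002, 0.0006, 0.0002] now [0.5189 0.2661 0.1595] yaw 175.98 z [ 0.0038  0.0012 -1.    ] F [-5.7 -1.5 21.1] grip 111.77485942840576 0.012865094566484898 t 10.95
```

View pics/s5.png

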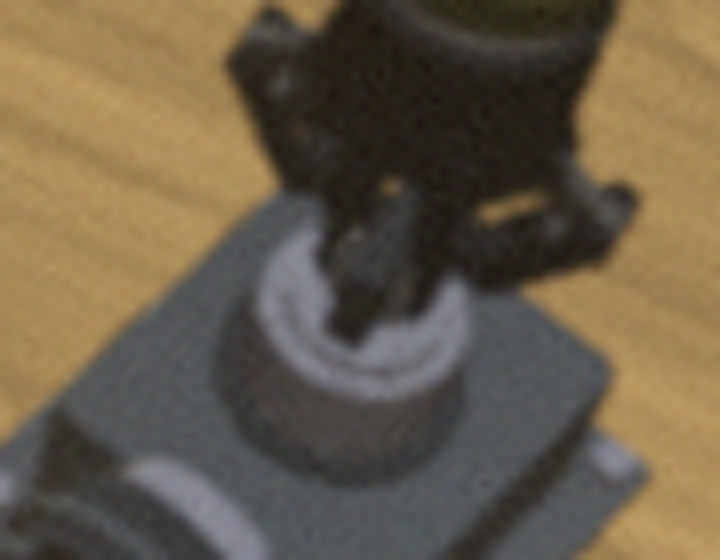

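The collar (crop 370,340) sits on the hub face, and its top is 6.3 mm above the hub rim, which matches the 6 mm collar thickness, so it is flush. I hand in.

```bash
python3 -c "
from workcell import env
print(env.hand_in())"
```

```text
the job is handed in; nothing more can be done
None
```

The key is seated in the hub with its collar flush (measured by camera), still gripped at about 112 N and pressed down at about 21 N; the job was handed in at about 11 s, and the hand-in call gave no verdict.

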